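Clamp the screw jar in the cam vise and twist its tight cap off

ROBOT

A 6-joint arm with a two-finger parallel gripper is mounted at the origin on the work surface. World frame = base frame: x ahead of the robot, y to its left, z up, the work surface at z = 0. Lengths are in m, angles in rad, forces in N, time in s.
With the tool pointing down it reaches from about 0.325 to 0.775 m from the base axis. Payload 5.5 kg.
Tool frame: the origin (TCP) lies on the centre line of the jaws, within the pads' length; the fingertips stand 19 mm ahead of it and the grasp point (between the pads) is the TCP; z points along the fingers, y is the direction in which the jaws open and shut (so a half turn about z gives the same grasp; the last joint's range is limited). The gripper opens to 88 mm and grips with 3 to 60 N. Pads are 20 mm wide; open, the fingers measure 115 mm over their backs; the gripper's body (75 mm by 178 mm) begins 61 mm behind the grasp point.
Start: joints at [1.239, 0.091, 1.231, -0, 1.82, -0.057], TCP at [0.163, 0.578, 0.242] pointing down, gripper open.
Joint ranges: [-2.87, 2.87], [-0.86, 2.18], [0.17, 2.46], [-1.51, 4.65], [0.06, 2.69], [-2.65, 2.65]. Speed limits (rad/s): [2.57, 2.57, 3.01, 3.14, 3.14, 3.14].

INTERFACE

Orientations are given as a 3x3 rotation matrix whose columns are the frame's x, y, z axes.
In Python, from rig import get_state, grab_frame, hand_in, outline_of, place_of gives the robot as it stands. The module is installed in compiled form; this text tells all that it offers.
- The arm moves only by the tool play_rows, never from a script. Its argument "rows" is a list of rows, each a list of 7 numbers: the shift along the tool's x, y, z scaled (see below), then the turn, a rotation vector about the tool's x, y, z scaled (see below), then the gripper's target within -1 to 1 (shut at 1, half-way at 0, fully open at -1). A call has 1 to 20 rows; each row is the pose to reach, as a shift and turn from the pose commanded when the call began, along the tool's axes at that moment; what a row does not reach only later rows make up. The controller multiplies each number of a shift by 50 cm and each number of a turn by 90 degrees. A row lasts 1/8 s, in which the tool goes at most 62.5 mm and 10.7 degrees, less where a joint would pass 70% of its speed; a pose out of reach is approached as far as the arm can. A call with a number of a shift or a turn outside -1 to 1 is refused whole. A call with a gripper value outside its range is refused whole. The fingers move at their own pace and stop on an object; "squeeze" is the grip in N (left out, the last holds). Time passes only in rows, so rows that repeat a pose let the fingers close. It gives the time, the measured TCP pose, the force and the opening at its end, in the units of the state.
- get_state(): the state, without advancing time (a new reading comes with each control period).
- grab_frame(name): name is "side" or "top" or "wrist"; returns a dict with "color" (384x512x3 uint8, red, green, blue), "intrinsics" (3x3 intrinsics, pixels), "k1" (the pictures are not rectified: a ray, as slopes to the right and down, at radius r is drawn at 1 + k1 r^2 times it, then the intrinsics apply), "eye" and "rotation" of the camera in the world. Camera axes: x right, y up, looking along -z (the intrinsics and any distortion apply to the point x, -y, -z); pixel columns grow to the right and rows downward; lengths in m; the calibration is good to about 2 mm. A picture is of the moment at which its call begins. There is no depth.
- hand_in(): hands the job in, once; it reports no verdict.
Trained networks look in the newest picture that a camera, given by its name, has taken for a name from the list of things; names that differ only in an ending like _2 or _b are one class to them, and where a whole thing is asked for, a point or a joint stands for the part that bears it (a point fixed in the world has none). Each returns a list of dicts, best first, with "p" (0 to 1); they miss things now and then, are a little off and sometimes report something else, mostly with a low value. They report only what shows in the picture. A call takes as long as a camera call. They do not tell look-alikes from the thing itself.
- outline_of(name, camera): "region" (384x512 bool, what is visible of it) and "extent" ([left, top, right, bottom] in pixels, round what is visible of it).
- place_of(name, camera): "at" ([column, row] in pixels: a listed point, or the origin of a listed thing).
The state is a dict: "clock": time; "joint_pos": joint angles; "joint_vel": joint speeds; "joint_efforts": joint torques, N m; "position": TCP position; "ee_rot": TCP orientation; "force": force on the tool from outside, world axes, zero at the start; "moment": the same for the moment, N m; "finger_gap": finger opening in m.
Only numpy, scipy, OpenCV 4.12 (cv2) and the standard library are available. Lean on these libraries where they do the work, as an engineer would, in place of code of your own. Each camera call takes 0.05 s, during which the arm holds its last target. There are 200 camera calls.

TASK

The cap of the clear screw jar is stuck tight: swing the vise's red-gripped cam lever fully home so that the rubber jaws brace the jar, then take hold of the yellow cap and unscrew it (counter-clockwise from above) only until its threads let go, about a sixth to a quarter of a turn. Lift it straight off and finish still holding it, level and over the jar, one to three centimetres clear of the open mouth, with the jar still clamped in its place and the other things on the bench left alone.

Things in the scene. Friction and masses are not known exactly. Their poses are not given: they have to be found in the camera images.
- vise: Blue cam-action vise bolted to the bench, 110 mm wide (its x), 215 mm long (its y), bolting ears 80 mm out to each side. Origin on the bench under the middle of the jaw space, z up. The jaws slide along its y. The bed under the jar is at z = 25 mm, the jaw tops at 75 mm. Fixed jaw on the +y side (rubber face at y = +38.5 mm), moving jaw on the -y side.
- lever (a joint): Cam lever at the vise's -y end. 0 = open (points along the vise's -y), 1.5 rad = home at its stop (points along the vise's -x). Swings level, clockwise from above, and drives the moving jaw 8 mm; both jaws grip the jar from about 0.95 rad on. Stays where it is left; needs 5 to 9 N at the grip. Starts between 0 and 0.2.
- lever_grip (a point): Point on the axis of the lever's upright red cylindrical grip, 14 mm below its top. The grip is 18 mm in diameter, 40 mm tall, from 59 to 99 mm above the bench, 85 mm from the pivot; it does not turn on the lever.
- lever_pivot (a point): Point on the lever's vertical turning axis (vise x = 0, y = -105 mm), 85 mm above the bench.
- pad: Black rubber face of the moving jaw, 104 mm wide, 48 mm high, from 26 to 74 mm above the bench, its face 38.5 mm from the middle of the jaw space when the lever is open. It is springy (15 N per mm) and presses the jar with about 40 N when the lever is home. Origin and axes those of the vise, carried along with the jaw.
- jar: Round clear plastic jar of brass screws, loose between the jaws, 0.25 to 0.5 kg. Diameter 72 mm up to 60 mm height, then tapering to a 47 mm neck; open mouth at 90 mm. Origin under the centre of its base, z up. It turns freely until it is clamped and may shift up to 3 mm along the vise's y when the jaws close.
- jar_mouth (a point): Centre of the jar's mouth (top of the neck), 90 mm above the jar's base, 115 mm above the bench.
- cap: Yellow ribbed screw cap, 63 mm in diameter (65 over the ribs), 20 mm tall, 60 g, a small black pointer bar on top towards its x. Origin at the centre of the skirt's lower edge, z up; screwed tight it is 76 mm above the jar's base (101 mm above the bench) and its x lies along the jar's x.
- cap_grip (a point): Point on the cap's axis 11 mm above its lower edge, half way up its side. Turned counter-clockwise (0.5 Nm) the cap climbs 3 mm between 0.2 and 0.9 rad; the threads let go at 0.95 rad (54 deg) and it lifts straight off until about 1.7 rad, where a thread end stops it. Clockwise it is blocked. A liner inside pushes it up with 8 to 18 N until it is off.
- tray: Loose red plastic tray of small fasteners, 115 x 170 x 45 mm, origin under its centre. Bystander.
- wrench: Loose steel wrench lying flat. Bystander.
- screwdriver: Loose screwdriver with an orange handle, lying. Bystander.
There are look-alikes about, which are no part of the job. What is meant by the jar is not blue or orange, and is the smaller of those in its own colour.

How it is judged:
By the outcome, as a careful person would: the job done as asked, in the order asked, and still so for the second after the job is handed in, while the arm keeps its last pose, push and grip.
It also fails if it takes over 51 s, if anything falls off the work surface, if the arm or the gripper's body presses on something with over 40 N, if the wrist force passes 120 N, or if a joint passes its speed limit or range.

## Working session

There is one attempt and no reset: what is moved stays moved. The work goes in short steps, Python scripts to look and compute and a tool call to move; the robot and the scene stay as the last step left them, time stands still between calls to the robot, and variables do not carry over. Pictures are saved under pics/ and viewed, about 8 in all and at most 12, crops included, and the job is handed in when it is done.

Besides the shell and the picture viewer there is one more tool, called after "Request:" by a JSON object that holds its "api" and its "payload". play_rows: Moves the arm, as the interface text tells. Its arguments: {"type":"object","properties":{"rows":{"type":"array"},"squeeze":{"type":"number"}},"required":["rows"]}

```bash
mkdir -p pics
cat > h.py <<'E'
import numpy as np, cv2
from rig import *
def ray(f,px):
    K=np.array(f["intrinsics"]);u=(px[0]-K[0,2])/K[0,0];v=(px[1]-K[1,2])/K[1,1]
    rd=np.hypot(u,v);r=rd
    for _ in range(30): r=rd/(1+f["k1"]*r*r)
    s=r/rd if rd>0 else 1
    d=np.array(f["rotation"])@np.array([u*s,-v*s,-1]);return np.array(f["eye"]),d
def onz(f,px,z):
    e,d=ray(f,px);return e+d*(z-e[2])/d[2]
def proj(f,p):
    c=np.array(f["rotation"]).T@(np.array(p)-np.array(f["eye"]));u,v=c[0]/-c[2],-c[1]/-c[2]
    s=1+f["k1"]*(u*u+v*v);K=np.array(f["intrinsics"]);return np.array([K[0,0]*u*s+K[0,2],K[1,1]*v*s+K[1,2]])
def save(n,f): cv2.imwrite("pics/"+n,f["color"][:,:,::-1])
E
python3 - <<'E'
from h import *
np.set_printoptions(precision=3,suppress=True)
Z=dict(lever_grip=.085,lever_pivot=.085,cap_grip=.112,jar_mouth=.115,cap=.101,jar=.025,vise=0,pad=0,tray=0,wrench=0,screwdriver=0)
ims=[]
for c in ["top","side"]:
    f=grab_frame(c);ims.append(f["color"])
    print(c,f["eye"],f["k1"])
    for n,z in Z.items():
        for d in place_of(n,c)[:4]:
            if d["p"]>.2: print(n,round(d["p"],2),np.round(d["at"]),onz(f,d["at"],z))
cv2.imwrite("pics/a.png",cv2.resize(np.vstack(ims),None,fx=.78,fy=.78)[:,:,::-1])
for i,n in enumerate(["t","s"]): cv2.imwrite(f"pics/{n}.png",ims[i][:,:,::-1])
E
```

```text
top [0.371 0.021 1.046] -0.06349284909959974
lever_grip 0.71 [317. 205.] [ 0.488 -0.126  0.085]
lever_pivot 0.59 [285. 193.] [ 0.521 -0.043  0.085]
lever_pivot 0.55 [130. 188.] [0.547 0.363 0.085]
cap_grip 0.66 [241. 180.] [0.554 0.068 0.112]
jar_mouth 0.91 [280. 126.] [ 0.692 -0.036  0.115]
jar_mouth 0.79 [226. 249.] [0.381 0.109 0.115]
jar_mouth 0.77 [222. 110.] [0.742 0.113 0.115]
jar_mouth 0.53 [243. 180.] [0.553 0.063 0.115]
cap 0.97 [244. 176.] [0.567 0.06  0.101]
jar 0.97 [224. 127.] [0.728 0.118 0.025]
jar 0.79 [279. 139.] [ 0.687 -0.036  0.025]
jar 0.63 [239. 180.] [0.572 0.078 0.025]
jar 0.58 [228. 248.] [0.385 0.112 0.025]
vise 0.78 [246. 189.] [0.551 0.061 0.   ]
pad 0.5 [247. 187.] [0.554 0.058 0.   ]
pad 0.44 [243. 180.] [0.577 0.07  0.   ]
tray 0.67 [130. 187.] [0.564 0.393 0.   ]
wrench 0.61 [393. 179.] [ 0.566 -0.361  0.   ]
screwdriver 0.8 [133. 242.] [0.408 0.38  0.   ]
screwdriver 0.24 [247. 190.] [0.546 0.057 0.   ]
side [ 0.081 -0.66   0.67 ] -0.02733121101451771
lever_grip 0.67 [264. 231.] [ 0.483 -0.126  0.085]
lever_pivot 0.87 [255. 211.] [ 0.513 -0.049  0.08
[... 186 characters left out ...]
058  0.115]
jar_mouth 0.76 [248. 177.] [0.564 0.054 0.115]
jar_mouth 0.56 [284. 149.] [0.744 0.119 0.115]
cap 0.76 [248. 184.] [0.556 0.045 0.101]
cap 0.5 [360. 303.] [ 0.493 -0.41   0.101]
cap 0.23 [242. 176.] [0.566 0.088 0.101]
jar 0.92 [185. 223.] [0.374 0.086 0.025]
jar 0.77 [306. 208.] [ 0.678 -0.062  0.025]
jar 0.61 [283. 184.] [0.705 0.073 0.025]
jar 0.57 [248. 203.] [0.561 0.056 0.025]
vise 0.81 [246. 209.] [0.559 0.063 0.   ]
vise 0.33 [242. 209.] [0.55  0.072 0.   ]
pad 0.53 [247. 209.] [0.561 0.061 0.   ]
pad 0.51 [156. 179.] [0.415 0.376 0.   ]
tray 0.9 [191. 163.] [0.554 0.398 0.   ]
wrench 0.76 [362. 302.] [ 0.57  -0.367  0.   ]
screwdriver 0.67 [156. 181.] [0.409 0.363 0.   ]
```

View pics/a.png

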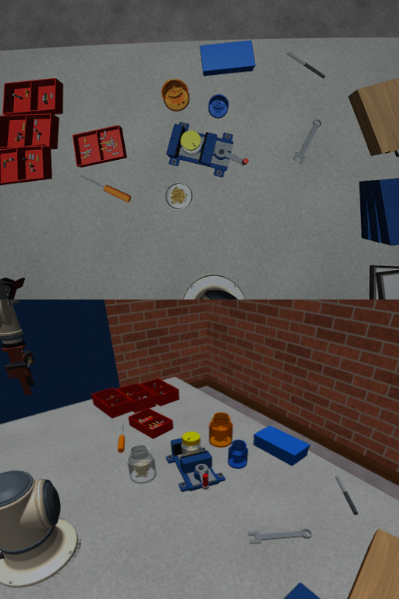

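Picture 1: the vise is at top ≈(246,186) with the yellow-capped clear jar at (242,178), and the red lever grip is at ≈(317,205). Possible confusions for the jar are the open clear jar (226,249), the orange one (224,110) and the blue one (280,126). I choose the capped jar in the vise and will check it in a close crop.

Run:
```python
from h import *
a=cv2.imread("pics/t.png")[110:270,190:350];b=cv2.imread("pics/s.png")[120:280,150:310]
cv2.imwrite("pics/b.png",np.hstack([cv2.resize(x,(400,400),interpolation=cv2.INTER_CUBIC) for x in(a,b)]))
for c in["t","s"]:
    im=cv2.imread(f"pics/{c}.png");hsv=cv2.cvtColor(im,cv2.COLOR_BGR2HSV)
    y=((abs(hsv[...,0].astype(int)-29)<6)&(hsv[...,1]>120)&(hsv[...,2]>90)).astype(np.uint8)
    r=(((hsv[...,0]<6)|(hsv[...,0]>174))&(hsv[...,1]>130)&(hsv[...,2]>60)).astype(np.uint8)
    for n,m in(("y",y),("r",r)):
        k,l,s,ce=cv2.connectedComponentsWithStats(m)
        for i in range(1,k):
            if s[i][4]>15 and s[i][0]>200 and s[i][0]<340: print(c,n,s[i],ce[i])
```

```text
t y [232 167  25  25 480] [244.01458333 179.18958333]
t r [311 203   7   7  36] [314.44444444 205.91666667]
s y [233 169  24  14 247] [244.43724696 175.59109312]
s r [260 223   7  17  89] [262.42696629 230.34831461]
```

View pics/b.png

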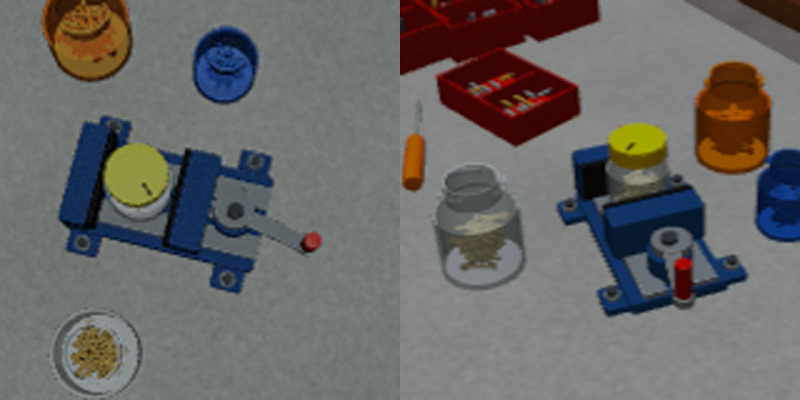

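Picture 2: the capped clear jar sits in the vise, smaller than the open clear jar. The lever pivot is at top ≈(284,194.5), the red grip top at (314.5,206) and the cap at (244,179).

Run:
```python
from h import *
np.set_printoptions(precision=4,suppress=True)
t=grab_frame("top");s=grab_frame("side")
cap=onz(t,(244.2,179.2),.119);g=onz(t,(314.4,205.9),.097);p=onz(t,(284.,194.4),.085)
def tri(a,b):
    e1,d1=ray(t,a);e2,d2=ray(s,b);A=np.array([d1,-d2]).T;x=np.linalg.lstsq(A,e2-e1,rcond=None)[0]
    return e1+d1*x[0],e2+d2*x[1]
print(cap,g,p)
print("side cap top", onz(s,(245.5,175),.121), "side grip mid", onz(s,(263,231.5),.081))
pv=np.r_[p[:2]-cap[:2]];print("pivot-cap",np.linalg.norm(pv),np.degrees(np.arctan2(*pv[::-1])))
gv=g[:2]-p[:2];print("grip-pivot",np.linalg.norm(gv),np.degrees(np.arctan2(*gv[::-1])))
# vise axis from screw heads: bolts px in crop
B=[(115,126),(83,243),(256,161),(228,280)]
W=[onz(t,(190+x*.4,110+y*.4),.012)for x,y in B]
for w in W:print(w)
print("ctr",np.mean(W,0)); 
for i,j in((0,2),(1,3)):
    v=W[j]-W[i];print(np.linalg.norm(v),np.degrees(np.arctan2(v[1],v[0])))
st=get_state();print(st["position"],st["ee_rot"],st["finger_gap"])
```

```text
[0.5544 0.0601 0.119 ] [ 0.4836 -0.1164  0.097 ] [ 0.5176 -0.0408  0.085 ]
side cap top [0.5579 0.0587 0.121 ] side grip mid [ 0.4829 -0.1203  0.081 ]
pivot-cap 0.10746394226994635 -110.02134101304166
grip-pivot 0.08282202808115162 -114.1955608463669
[0.6307 0.0868 0.012 ]
[0.4979 0.1251 0.012 ]
[ 0.5849 -0.0716  0.012 ]
[ 0.4519 -0.0346  0.012 ]
ctr [0.5414 0.0264 0.012 ]
0.16482689916652898 -106.12290974654537
0.16617549961087666 -106.0873492380425
[0.1628 0.5775 0.2417] [[-0.9625  0.2713  0.    ]
 [ 0.2713  0.9625  0.0001]
 [ 0.      0.0001 -1.    ]] 0.08780252320437561
```

Request:
{"api": "play_rows", "payload": {"rows": [[-0.5, -0.58, 0, 0, 0, 0.55, -1], [-0.5, -0.58, 0, 0, 0, 0.55, -1], [-0.5, -0.58, 0, 0, 0, 0.55, -1], [-0.5, -0.58, 0, 0, 0, 0.55, -1], [-0.5, -0.58, 0, 0, 0, 0.55, -1], [-0.5, -0.58, 0, 0, 0, 0.55, -1], [-0.5, -0.58, 0, 0, 0, 0.55, -1], [-0.5, -0.58, 0, 0, 0, 0.55, -1]]}}

```text
clock: 2.3
position: [0.3249, 0.2306, 0.2419]
ee_rot: [[-0.417, 0.909, 0.0], [0.909, 0.417, 0.001], [0.001, 0.001, -1.0]]
force: [-0.4, 0.5, 0.4]
finger_gap: 0.0878
```

Request:
{"api": "play_rows", "payload": {"rows": [[-0.767, -0.004, 0, 0, 0, 0.54, -1], [-0.767, -0.004, 0, 0, 0, 0.54, -1], [-0.767, -0.004, 0, 0, 0, 0.54, -1], [-0.767, -0.004, 0, 0, 0, 0.54, -1], [-0.767, -0.004, 0.1, 0, 0, 0.54, -1], [-0.767, -0.004, 0.1, 0, 0, 0.54, -1], [-0.767, -0.004, 0.1, 0, 0, 0.54, -1], [-0.767, -0.004, 0.1, 0, 0, 0.54, -1]]}}

```text
clock: 3.3
position: [0.4839, -0.1173, 0.1908]
ee_rot: [[0.403, 0.915, -0.002], [0.915, -0.403, 0.001], [0.0, -0.003, -1.0]]
force: [0.4, -0.4, -0.5]
finger_gap: 0.088
```

Run:
```python
from h import *
np.set_printoptions(precision=4,suppress=True)
f=grab_frame("wrist");save("w1.png",f);s=get_state();print(s["position"],s["joint_pos"],f["eye"])
for n,z in dict(lever_grip=.085,lever_pivot=.085,cap_grip=.112).items():
    for d in place_of(n,"wrist")[:2]: print(n,d,onz(f,d["at"],z))
```

```text
[ 0.4839 -0.1168  0.1918] [-0.3058 -0.1891  1.5898  0.0009  1.7415  0.1087] [ 0.51   -0.0565  0.3337]
lever_grip {'at': [255.1, 192.8], 'p': 0.68} [ 0.4841 -0.1193  0.085 ]
lever_pivot {'at': [257.3, 85.6], 'p': 0.76} [ 0.5192 -0.0435  0.085 ]
```

View pics/w1.png

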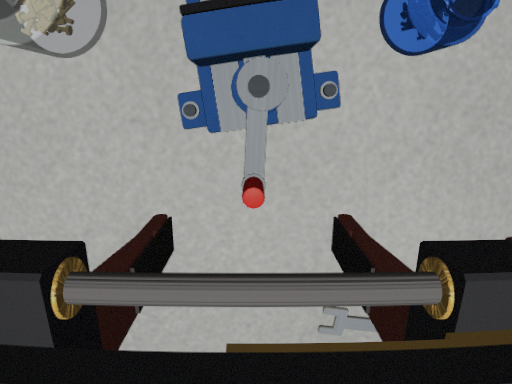

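Picture 3 (wrist): the red grip top is at (254,197) and the pivot at (258,86). The fingers straddle the lever line and the area is clear. I'll descend and grip.

Request:
{"api": "play_rows", "payload": {"rows": [[-0.004, 0, 0.1, 0, 0, 0, -1], [-0.004, 0, 0.21, 0, 0, 0, -1], [-0.004, 0, 0.21, 0, 0, 0, -1], [-0.004, 0, 0.21, 0, 0, 0, 1], [-0.004, 0, 0.21, 0, 0, 0, 1], [-0.004, 0, 0.21, 0, 0, 0, 1], [-0.004, 0, 0.21, 0, 0, 0, 1], [-0.004, 0, 0.21, 0, 0, 0, 1], [-0.004, 0, 0.21, 0, 0, 0, 1]], "squeeze": 25}}

```text
clock: 4.62
position: [0.4827, -0.1204, 0.0866]
ee_rot: [[0.404, 0.915, -0.0], [0.915, -0.404, 0.0], [-0.0, -0.0, -1.0]]
force: [-0.7, 0.1, 0.1]
finger_gap: 0.0309
```

Request:
{"api": "play_rows", "payload": {"rows": [[-0.004, 0, 0, 0, 0, 0, 1], [-0.004, 0, 0, 0, 0, 0, 1], [-0.004, 0, 0, 0, 0, 0, 1]]}}

```text
clock: 5.0
position: [0.4819, -0.1225, 0.0865]
ee_rot: [[0.405, 0.915, -0.0], [0.915, -0.405, -0.0], [-0.0, 0.0, -1.0]]
force: [-0.1, -1.4, -0.8]
finger_gap: 0.0176
```

Run:
```python
from h import *
s=get_state();R=np.array(s["ee_rot"]);p=np.array(s["position"]);P=np.array([.519,-.0435])
v=p[:2]-P;a0=np.arctan2(v[1],v[0]);print(np.degrees(a0),np.hypot(*v),s["force"])
for ph in [4,11,18,25,32,39,46,53,60,67,73,77,80,82]:
    a=a0-np.radians(ph);q=np.r_[P+.085*np.array([np.cos(a),np.sin(a)]),p[2]]
    d=R.T@(q-p)/.5;print(np.round([*d[:2],ph/90],3),q.round(3))
```

```text
-115.16674633512214 0.08727850770204686 [-0.14418379 -1.37286132 -0.80740869]
[ 0.005 -0.012  0.044] [ 0.478 -0.118  0.087]
[ 0.008 -0.032  0.122] [ 0.469 -0.112  0.087]
[ 0.014 -0.052  0.2  ] [ 0.461 -0.105  0.087]
[ 0.022 -0.071  0.278] [ 0.454 -0.098  0.087]
[ 0.032 -0.089  0.356] [ 0.448 -0.09   0.087]
[ 0.045 -0.106  0.433] [ 0.442 -0.081  0.087]
[ 0.059 -0.121  0.511] [ 0.439 -0.071  0.087]
[ 0.075 -0.134  0.589] [ 0.436 -0.061  0.087]
[ 0.093 -0.145  0.667] [ 0.434 -0.051  0.087]
[ 0.112 -0.154  0.744] [ 0.434 -0.04   0.087]
[ 0.129 -0.16   0.811] [ 0.435 -0.031  0.087]
[ 0.14  -0.162  0.856] [ 0.436 -0.026  0.087]
[ 0.149 -0.164  0.889] [ 0.437 -0.021  0.087]
[ 0.155 -0.165  0.911] [ 0.438 -0.018  0.087]
```

Request:
{"api": "play_rows", "payload": {"rows": [[0.005, -0.012, 0, 0, 0, 0.044, 1], [0.008, -0.032, 0, 0, 0, 0.122, 1], [0.014, -0.052, 0, 0, 0, 0.2, 1], [0.022, -0.071, 0, 0, 0, 0.278, 1], [0.032, -0.089, 0, 0, 0, 0.356, 1], [0.045, -0.106, 0, 0, 0, 0.433, 1], [0.059, -0.121, 0, 0, 0, 0.511, 1], [0.075, -0.134, 0, 0, 0, 0.589, 1], [0.093, -0.145, 0, 0, 0, 0.667, 1]], "squeeze": 30}}

```text
clock: 6.12
position: [0.4331, -0.0512, 0.0865]
ee_rot: [[0.995, 0.102, -0.003], [0.102, -0.995, -0.002], [-0.003, 0.002, -1.0]]
force: [-5.0, -5.5, 1.4]
finger_gap: 0.0179
```

Run:
```python
from h import *
s=get_state();R=np.array(s["ee_rot"]);p=np.array(s["position"]);P=np.array([.519,-.0435])
v=p[:2]-P;a0=np.arctan2(v[1],v[0]);print(p,np.degrees(a0),np.hypot(*v),s["force"],s["moment"],s["finger_gap"])
for ph in [6,12,16,19,21,23,25]:
    a=a0-np.radians(ph);q=np.r_[P+np.hypot(*v)*np.array([np.cos(a),np.sin(a)]),p[2]]
    d=R.T@(q-p)/.5;print(np.round([*d[:2],ph/90],3),q.round(3))
```

```text
[ 0.43314194 -0.05118815  0.08650818] -174.88310581260453 0.08620159109716347 [-5.0355955  -5.52729055  1.43972858] [-0.70327072  0.74254303  0.23150289] 0.017917994129448098
[ 0.001 -0.018  0.067] [ 0.433 -0.042  0.087]
[ 0.004 -0.036  0.133] [ 0.433 -0.033  0.087]
[ 0.007 -0.047  0.178] [ 0.434 -0.027  0.087]
[ 0.01  -0.056  0.211] [ 0.435 -0.023  0.087]
[ 0.012 -0.062  0.233] [ 0.436 -0.02   0.087]
[ 0.015 -0.067  0.256] [ 0.437 -0.017  0.087]
[ 0.017 -0.073  0.278] [ 0.438 -0.014  0.087]
```

Request:
{"api": "play_rows", "payload": {"rows": [[0.003, -0.018, 0, 0, 0, 0.067, 1], [0.006, -0.036, 0, 0, 0, 0.133, 1], [0.009, -0.047, 0, 0, 0, 0.178, 1], [0.012, -0.056, 0, 0, 0, 0.211, 1], [0.012, -0.056, 0, 0, 0, 0.211, 1]]}}

```text
clock: 6.75
position: [0.435, -0.024, 0.0865]
ee_rot: [[0.974, -0.225, -0.006], [-0.225, -0.974, -0.005], [-0.005, 0.006, -1.0]]
force: [-11.1, -9.7, 4.3]
finger_gap: 0.0171
```

Request:
{"api": "play_rows", "payload": {"rows": [[0.003, -0.006, 0, 0, 0, 0.022, 1], [0.005, -0.012, 0, 0, 0, 0.033, 1], [0.005, -0.012, 0, 0, 0, 0.033, 1]]}}

```text
clock: 7.12
position: [0.4358, -0.0237, 0.0863]
ee_rot: [[0.96, -0.278, -0.015], [-0.278, -0.96, -0.015], [-0.01, 0.019, -1.0]]
force: [-26.2, -28.8, 12.3]
finger_gap: 0.018
```

Run:
```python
from h import *
np.set_printoptions(precision=4,suppress=True)
s=get_state();print(s["force"],s["moment"],s["position"])
f=grab_frame("wrist");save("w2.png",f)
for n,z in dict(lever_grip=.085,lever_pivot=.085,cap_grip=.112).items():
    for d in place_of(n,"wrist")[:2]: print(n,d,onz(f,d["at"],z))
```

```text
[-26.1815 -28.8491  12.2871] [-4.4343  4.1532 -0.269 ] [ 0.4358 -0.0237  0.0863]
lever_grip {'at': [255.1, 237.6], 'p': 0.69} [ 0.439  -0.0271  0.085 ]
lever_grip {'at': [66.4, 66.0], 'p': 0.26} [0.539  0.0293 0.085 ]
lever_pivot {'at': [240.1, 59.2], 'p': 0.94} [ 0.5196 -0.0437  0.085 ]
```

View pics/w2.png

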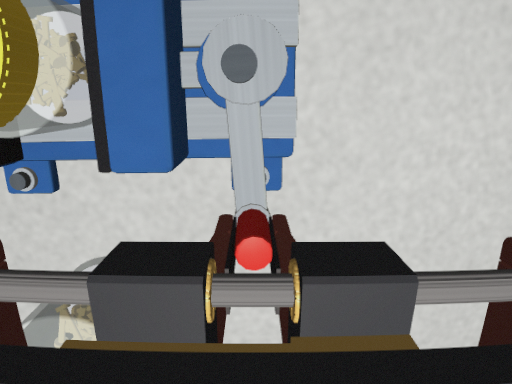

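Picture 4: the lever is at its stop. The force jumped to 29 N with no further motion, the lever arm is square to the vise, and the pivot shows at (240,62). I'll relax, open, and rise.

Request:
{"api": "play_rows", "payload": {"rows": [[-0.003, 0.008, 0, 0, 0, -0.02, 1], [-0.003, 0.008, 0, 0, 0, -0.02, 0], [-0.003, 0.008, 0, 0, 0, -0.02, 0], [-0.003, 0.008, 0, 0, 0, -0.02, 0], [-0.003, 0.008, 0, 0, 0, -0.02, 0], [-0.003, 0.008, -0.12, 0, 0, -0.02, -1], [-0.003, 0.008, -0.24, 0, 0, -0.02, -1], [-0.003, 0.008, -0.28, 0, 0, -0.02, -1], [-0.003, 0.008, -0.28, 0, 0, -0.02, -1]]}}

```text
clock: 8.45
position: [0.4394, -0.0199, 0.2286]
ee_rot: [[0.97, -0.242, 0.004], [-0.242, -0.97, -0.0], [0.004, -0.001, -1.0]]
force: [0.1, 0.4, -0.9]
finger_gap: 0.0803
```

Run:
```python
from h import *
np.set_printoptions(precision=4,suppress=True)
s=get_state();print(s["force"],s["position"],s["joint_pos"],s["ee_rot"])
for c in("wrist","top","side"):
    f=grab_frame(c);save("c_%s.png"%c,f)
    for n,z in dict(lever_grip=.085,lever_pivot=.085,cap_grip=.112).items():
        for d in place_of(n,c)[:2]: print(c,n,d,onz(f,d["at"],z))
    hsv=cv2.cvtColor(f["color"],cv2.COLOR_RGB2HSV)
    y=((abs(hsv[...,0].astype(int)-29)<6)&(hsv[...,1]>120)&(hsv[...,2]>90)).astype(np.uint8)
    k,l,st,ce=cv2.connectedComponentsWithStats(y);
    if k>1:
        i=1+np.argmax(st[1:,4]);print(c,st[i],ce[i],onz(f,ce[i],.119))
```

```text
[ 0.1039  0.4221 -0.9493] [ 0.4394 -0.0199  0.2286] [-0.1228 -0.3485  1.6564  0.0001  1.8297  1.6926] [[ 0.9702 -0.2421  0.004 ]
 [-0.2421 -0.9702 -0.0004]
 [ 0.0039 -0.0006 -1.    ]]
wrist lever_grip {'at': [259.7, 180.7], 'p': 0.7} [ 0.4375 -0.0275  0.085 ]
wrist lever_pivot {'at': [251.3, 88.6], 'p': 0.71} [ 0.5191 -0.0399  0.085 ]
wrist cap_grip {'at': [119.9, 75.8], 'p': 0.64} [0.5531 0.0585 0.112 ]
wrist [  75   31   82   88 5519] [115.01    74.1136] [0.554  0.0592 0.119 ]
top cap_grip {'at': [241.1, 180.0], 'p': 0.75} [0.5539 0.0684 0.112 ]
top [232 167  15  23 176] [237.5227 176.5909] [0.5616 0.0769 0.119 ]
side lever_grip {'at': [225.9, 218.5], 'p': 0.79} [ 0.4362 -0.0294  0.085 ]
side lever_pivot {'at': [256.0, 209.5], 'p': 0.71} [ 0.517  -0.0452  0.085 ]
side cap_grip {'at': [244.4, 174.2], 'p': 0.78} [0.5656 0.0758 0.112 ]
side cap_grip {'at': [224.9, 218.2], 'p': 0.44} [ 0.4185 -0.0561  0.112 ]
side [233 169  23  14 248] [244.2379 175.3669] [0.5558 0.0619 0.119 ]
```

Request:
{"api": "play_rows", "payload": {"rows": [[0.1, -0.12, 0, 0, 0, 0, -1], [0.185, -0.21, 0.02, 0, 0, 0, -1], [0.185, -0.21, 0.08, 0, 0, 0, -1], [0.185, -0.21, 0.08, 0, 0, 0, -1], [0.185, -0.21, 0.08, 0, 0, 0, -1]]}}

```text
clock: 9.68
position: [0.5536, 0.0589, 0.1878]
ee_rot: [[0.97, -0.243, 0.001], [-0.243, -0.97, -0.0], [0.001, 0.0, -1.0]]
force: [-0.5, -0.8, 1.1]
finger_gap: 0.088
```

Run:
```python
from h import *
np.set_printoptions(precision=4,suppress=True)
s=get_state();print(s["force"],s["position"],s["joint_pos"],s["ee_rot"])
f=grab_frame("wrist");save("w3.png",f)
for n,z in dict(lever_grip=.085,lever_pivot=.085,cap_grip=.112,cap=.101).items():
    for d in place_of(n,"wrist")[:2]: print(n,d,onz(f,d["at"],z))
hsv=cv2.cvtColor(f["color"],cv2.COLOR_RGB2HSV)
y=((abs(hsv[...,0].astype(int)-29)<6)&(hsv[...,1]>120)&(hsv[...,2]>90)).astype(np.uint8)
k,l,st,ce=cv2.connectedComponentsWithStats(y)
i=1+np.argmax(st[1:,4]);print(st[i],ce[i])
print("left/right edges world",onz(f,(st[i][0],ce[i][1]),.111),onz(f,(st[i][0]+st[i][2],ce[i][1]),.111))
print("tcp px", proj(f,s["position"]), proj(f,[.5545,.0595,.121]))
```

```text
[-0.4685 -0.8363  1.1246] [0.5536 0.0589 0.1878] [ 0.0451 -0.0304  1.4497 -0.0003  1.7216  1.8612] [[ 0.9701 -0.2428  0.0008]
 [-0.2428 -0.9701 -0.0002]
 [ 0.0008  0.     -1.    ]]
lever_pivot {'at': [380.2, 198.7], 'p': 0.84} [ 0.5221 -0.0417  0.085 ]
cap_grip {'at': [250.3, 200.8], 'p': 0.7} [0.5541 0.0593 0.112 ]
cap {'at': [249.7, 195.6], 'p': 0.6} [0.555  0.0596 0.101 ]
[ 204  159   93   89 6079] [249.7912 204.4476]
left/right edges world [0.5593 0.0926 0.111 ] [0.5429 0.0272 0.111 ]
tcp px [250.3201 246.2787] [249.7489 204.0815]
```

View pics/w3.png

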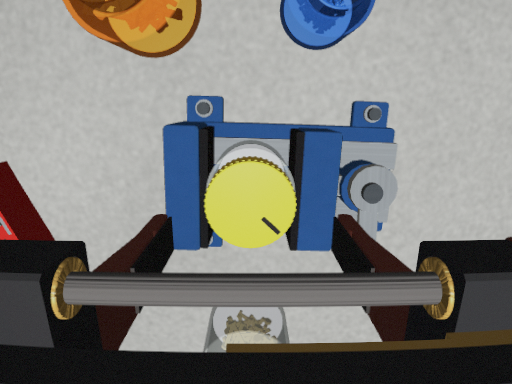

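Picture 5: the cap disc is centred at (250,204), matching the projected estimate. The pads touch the jar, and the lever points to vise −x. I'll descend and close on the cap.

Request:
{"api": "play_rows", "payload": {"rows": [[0.001, -0.002, 0.08, 0, 0, 0, -1], [0.001, -0.002, 0.146, 0, 0, 0, -1], [0.001, -0.002, 0.146, 0, 0, 0, -1], [0.001, -0.002, 0.146, 0, 0, 0, 1], [0.001, -0.002, 0.146, 0, 0, 0, 1], [0.001, -0.002, 0.146, 0, 0, 0, 1], [0.001, -0.002, 0.146, 0, 0, 0, 1], [0.001, -0.002, 0.146, 0, 0, 0, 1], [0.001, -0.002, 0.146, 0, 0, 0, 1]], "squeeze": 40}}

```text
clock: 11.05
position: [0.5553, 0.0603, 0.1153]
ee_rot: [[0.97, -0.243, 0.003], [-0.243, -0.97, 0.0], [0.003, -0.001, -1.0]]
force: [-0.4, -0.9, 5.6]
finger_gap: 0.0638
```

Request:
{"api": "play_rows", "payload": {"rows": [[0, 0, 0, 0, 0, -0.09, 1], [0, 0, -0.001, 0, 0, -0.18, 1], [0, 0, -0.002, 0, 0, -0.27, 1], [0, 0, -0.003, 0, 0, -0.36, 1], [0, 0, -0.005, 0, 0, -0.45, 1], [0, 0, -0.006, 0, 0, -0.54, 1], [0, 0, -0.006, 0, 0, -0.63, 1], [0, 0, -0.006, 0, 0, -0.72, 1], [0, 0, -0.006, 0, 0, -0.78, 1], [0, 0, -0.006, 0, 0, -0.78, 1]], "squeeze": 45}}

```text
clock: 12.3
position: [0.5551, 0.0603, 0.1178]
ee_rot: [[0.557, 0.83, 0.002], [0.83, -0.557, 0.0], [0.001, 0.002, -1.0]]
force: [-0.4, 0.3, 5.2]
finger_gap: 0.0634
```

Run:
```python
from h import *
np.set_printoptions(precision=3,suppress=True)
s=get_state();print(s["force"],s["moment"],s["position"],s["finger_gap"],s["joint_pos"])
f=grab_frame("wrist");save("w4.png",f)
cv2.imwrite("pics/w4c.png",cv2.resize(f["color"][100:330,130:430,::-1],None,fx=1.5,fy=1.5))
```

```text
[-0.356  0.324  5.225] [-0.073  0.108  0.019] [0.555 0.06  0.118] 0.06342307084742883 [ 0.047 -0.012  1.555  0.     1.596  0.638]
```

View pics/w4c.png

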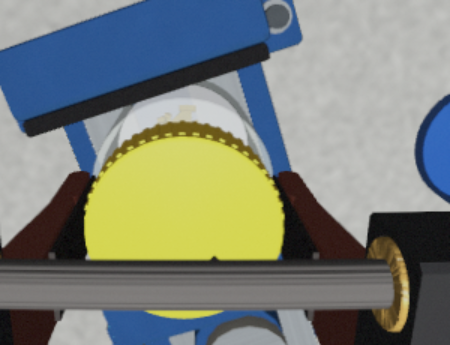

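Picture 6: the cap is held between the pads. The pointer tip, at crop (213,258), sits in the same place relative to the gripper as before, so the cap turned with it. The z moment is near zero, so I'll lift a little first and check.

Request:
{"api": "play_rows", "payload": {"rows": [[0, 0, -0.005, 0, 0, 0, 1], [0, 0, -0.01, 0, 0, 0, 1], [0, 0, -0.015, 0, 0, 0, 1], [0, 0, -0.015, 0, 0, 0, 1]]}}

```text
clock: 12.85
position: [0.5544, 0.0602, 0.1241]
ee_rot: [[0.557, 0.831, -0.0], [0.831, -0.557, -0.0], [-0.0, -0.0, -1.0]]
force: [0.2, 0.2, -1.7]
finger_gap: 0.0636
```

Coming free (only weight-like force). Lifting to the final height.

Request:
{"api": "play_rows", "payload": {"rows": [[0, 0, -0.015, 0, 0, 0, 1], [0, 0, -0.03, 0, 0, 0, 1], [0, 0, -0.045, 0, 0, 0, 1], [0, 0, -0.05, 0, 0, 0, 1], [0, 0, -0.05, 0, 0, 0, 1], [0, 0, -0.05, 0, 0, 0, 1]]}}

```text
clock: 13.6
position: [0.5544, 0.0602, 0.1488]
ee_rot: [[0.557, 0.831, -0.001], [0.831, -0.557, -0.0], [-0.0, -0.0, -1.0]]
force: [-0.5, -0.4, -1.3]
finger_gap: 0.0635
```

Run:
```python
from h import *
np.set_printoptions(precision=4,suppress=True)
s=get_state();print(s["force"],s["moment"],s["position"],s["finger_gap"],s["clock"])
ims=[]
for c in("side","wrist","top"):
    f=grab_frame(c);ims.append(f["color"])
    for n,z in dict(lever_grip=.085,lever_pivot=.085,jar_mouth=.115,cap=.135,cap_grip=.146,jar=.025,tray=0,wrench=0,screwdriver=0).items():
        for d in place_of(n,c)[:1]: print(c,n,round(d["p"],2),np.round(d["at"]),onz(f,d["at"],z))
a=cv2.resize(ims[0][140:270,180:310],(400,400),interpolation=cv2.INTER_CUBIC);b=cv2.resize(ims[1],(400,300))
cv2.imwrite("pics/fin.png",np.hstack([a,cv2.copyMakeBorder(b,0,100,0,0,0)])[:,:,::-1])
```

```text
[-0.4823 -0.431  -1.2976] [-0.0066  0.0839 -0.0207] [0.5544 0.0602 0.1488] 0.06351148355853561 13.6
side lever_grip 0.63 [227. 221.] [ 0.4344 -0.0392  0.085 ]
side lever_pivot 0.95 [258. 207.] [ 0.5262 -0.0396  0.085 ]
side jar_mouth 0.94 [283. 151.] [0.7324 0.1093 0.115 ]
side cap 0.74 [245. 171.] [0.5558 0.0587 0.135 ]
side cap_grip 0.93 [245. 165.] [0.5634 0.0662 0.146 ]
side jar 0.97 [182. 224.] [0.3659 0.086  0.025 ]
side tray 0.77 [192. 164.] [0.5549 0.3866 0.    ]
side wrench 0.78 [360. 302.] [ 0.5671 -0.3649  0.    ]
side screwdriver 0.76 [155. 180.] [0.4088 0.3725 0.    ]
wrist lever_grip 0.29 [252. 187.] [0.5615 0.0721 0.085 ]
wrist lever_pivot 0.55 [289. 336.] [ 0.519  -0.0432  0.085 ]
wrist jar_mouth 0.94 [490. 214.] [ 0.677  -0.0172  0.115 ]
wrist cap 0.8 [255. 236.] [0.5549 0.0595 0.135 ]
wrist cap_grip 0.77 [253. 249.] [0.5523 0.0579 0.146 ]
wrist jar 0.89 [430. 186.] [ 0.6843 -0.0273  0.025 ]
top lever_grip 0.68 [281. 222.] [ 0.4465 -0.0292  0.085 ]
top lever_pivot 0.94 [284. 193.] [ 0.5201 -0.0422  0.085 ]
top jar_mouth 0.96 [280. 128.] [ 0.6881 -0.037   0.115 ]
top cap 0.48 [249. 177.] [0.5554 0.0484 0.135 ]
top cap_grip 0.43 [242. 180.] [0.5474 0.0642 0.146 ]
top jar 0.78 [278. 139.] [ 0.6863 -0.0335  0.025 ]
top tray 0.79 [131. 188.] [0.5626 0.3902 0.    ]
top wrench 0.83 [389. 179.] [ 0.5654 -0.3493  0.    ]
top screwdriver 0.95 [135. 240.] [0.4156 0.3767 0.    ]
```

View pics/fin.png

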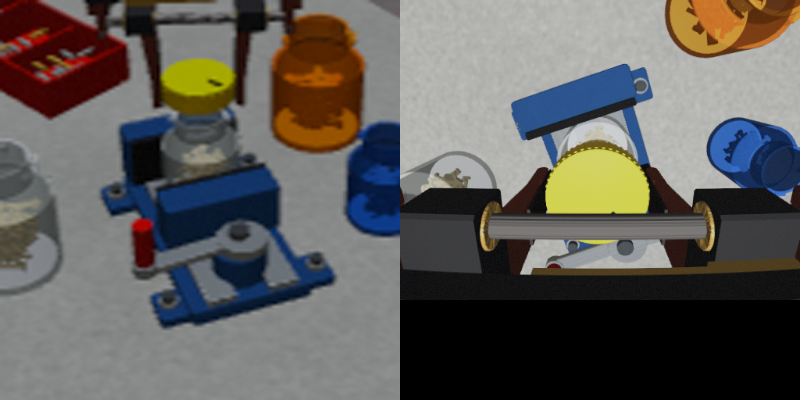

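Picture 7: the yellow cap is level above the open neck, the jar sits on the bed between the jaws, and the lever is swung across to the red grip at (143,245). One numeric check of the lever angle first.

Run:
```python
from h import *
np.set_printoptions(precision=4,suppress=True)
for c in("top","side"):
    f=grab_frame(c);hsv=cv2.cvtColor(f["color"],cv2.COLOR_RGB2HSV)
    r=(((hsv[...,0]<6)|(hsv[...,0]>174))&(hsv[...,1]>130)&(hsv[...,2]>60)).astype(np.uint8)
    k,l,s,ce=cv2.connectedComponentsWithStats(r)
    for i in range(1,k):
        if s[i][4]>15 and 200<s[i][0]<340: print(c,s[i],ce[i],onz(f,ce[i],.097 if c=="top" else .081))
    for a in (1.3,1.4,1.45,1.5,1.55):
        for P in((.519,-.0425),(.5205,-.042)):
            t=np.radians(-106.1)-a;q=[P[0]+.085*np.cos(t),P[1]+.085*np.sin(t),.097 if c=="top" else .081]
            print(a,q,proj(f,q).round(1))
```

```text
top [218 167   6   8  17] [220.0588 170.9412] [0.5826 0.1234 0.097 ]
top [279 222   4   7  17] [280.5294 224.7059] [ 0.4385 -0.0281  0.097 ]
1.3 [np.float64(0.434004423120726), np.float64(-0.0416328720051675), 0.097] [285.9 226.3]
1.3 [np.float64(0.43550442312072596), np.float64(-0.0411328720051675), 0.097] [285.7 225.7]
1.4 [np.float64(0.43451561532530797), np.float64(-0.03315180519358643), 0.097] [282.6 226.2]
1.4 [np.float64(0.4360156153253079), np.float64(-0.03265180519358643), 0.097] [282.4 225.6]
1.45 [np.float64(0.43508841381744784), np.float64(-0.02894102864048606), 0.097] [280.9 226. ]
1.45 [np.float64(0.4365884138174478), np.float64(-0.02844102864048606), 0.097] [280.7 225.4]
1.5 [np.float64(0.4358709475747348), np.float64(-0.024764142454408652), 0.097] [279.3 225.8]
1.5 [np.float64(0.43737094757473477), np.float64(-0.024264142454408652), 0.097] [279.  225.2]
1.55 [np.float64(0.43686126067031134), np.float64(-0.02063158667553917), 0.097] [277.6 225.4]
1.55 [np.float64(0.4383612606703113), np.float64(-0.02013158667553917), 0.097] [277.4 224.9]
side [231 130   9   3  17] [234
[... 339 characters left out ...]
t64(-0.03315180519358643), 0.081] [226.2 220.8]
1.4 [np.float64(0.4360156153253079), np.float64(-0.03265180519358643), 0.081] [226.6 220.4]
1.45 [np.float64(0.43508841381744784), np.float64(-0.02894102864048606), 0.081] [225.5 219.8]
1.45 [np.float64(0.4365884138174478), np.float64(-0.02844102864048606), 0.081] [225.9 219.5]
1.5 [np.float64(0.4358709475747348), np.float64(-0.024764142454408652), 0.081] [224.9 218.9]
1.5 [np.float64(0.43737094757473477), np.float64(-0.024264142454408652), 0.081] [225.3 218.5]
1.55 [np.float64(0.43686126067031134), np.float64(-0.02063158667553917), 0.081] [224.3 217.9]
1.55 [np.float64(0.4383612606703113), np.float64(-0.02013158667553917), 0.081] [224.7 217.5]
```

```bash
python3 -c "
from rig import *
print(hand_in()); s=get_state(); print(s['position'],s['force'],s['finger_gap'],s['clock'])"
```

```text
the job is handed in; nothing more can be done
None
the job is handed in; nothing more can be done
```

I swung the lever to its stop, unscrewed the yellow cap about 70° counter-clockwise, lifted it straight off, and handed the job in at about 14 s of the 51 s allowed.

**Last checks:**
- **Cap:** it is held level with a 63.5 mm finger opening. Its lower edge is at about 0.1345 m, roughly 2 cm above the mouth and over the jar's axis. The tool reads about 1.3 N downward, consistent with carrying only the cap's weight.
- **Jar and bench:** in the last picture the jar stands in its place between the jaws. The tray, wrench and screwdriver read within about 1.5 cm of where they started, which is the networks' own scatter.
- **Lever:** the push force jumped from about 15 N to 39 N with almost no further movement, which shows it had reached its stop.

**Disagreements:** the camera checks put the lever at about 1.46 rad from the top view, where few pixels of the grip showed, and about 1.52 rad from the side. I took both as home at 1.5 rad. The networks' jar points in the last check fell on the look-alike jars, so I judged the jar's position by eye from the picture.

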